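# Pin the magnifier arm of a colony-counting stand

### The arm

A 6-joint arm with a two-finger parallel gripper is mounted at the origin on a cart in front of the work surface, level with it; the furniture and walls round the work are solid. World frame = base frame: x ahead of the robot, y to its left, z up, the work surface at z = 0. Lengths are in mm, angles in rad, forces in N, time in s.
With the tool pointing down it reaches from about 275 to 750 mm from the base axis. Payload 10.2 kg.
Tool frame: the origin (TCP) lies at the very end of the fingers, on their centre line; the grasp point (between the pads) lies 19 mm behind it (ctrl.hold_point_z is the distance from the TCP to the grasp point, in mm); z points along the fingers, y is the direction in which the jaws open and shut (so a half turn about z gives the same grasp; the last joint's range is limited). The gripper opens to 85 mm and grips with 20 to 120 N. Pads are 22 mm wide; open, the fingers measure 114 mm over their backs; the gripper's body (76 mm by 85 mm) begins 54 mm behind the grasp point. The pads swing forward as they close: fully open they stand 13 mm farther back than shut.
Start: joints at [1.125, 0.313, 1.498, -0, 1.331, -0.223], TCP at [116.017, 512.026, 193.294] pointing down, gripper open.
Joint ranges: [-2.94, 2.94], [-0.97, 2.17], [0.19, 2.56], [-1.23, 4.37], [0.02, 3.11], [-2.88, 2.88]. Speed limits (rad/s): [2.39, 2.39, 3.01, 3.14, 3.14, 3.14].

### API

Orientations are given as a unit quaternion [w, x, y, z].
In Python, from rig import readout, cams, workorder, spotter, ctrl gives the robot as it stands.
- The arm moves only by the tool step_arm, never from a script. Its argument "plan" is text: rows parted by semicolons, each of 5 numbers parted by spaces: the shift along the tool's x, y, z in cm, then the turn about the tool's z in degrees, then the opening in per cent of the stroke, from 0 (shut) to 100 (fully open). In form: x y z twist gripper; .... A call has 1 to 10 rows; each row is the pose to reach, as a shift and turn from the pose commanded when the call began, along the tool's axes at that moment; what a row does not reach only later rows make up. A row lasts 1/10 s, in which the tool goes at most 50 mm and 8.59 degrees, less where a joint would pass 70% of its speed; a pose out of reach is approached as far as the arm can. A call with a gripper value outside its range is refused whole. The fingers move at their own pace and stop on an object; "grip_force" is the grip in N (left out, the last holds). Time passes only in rows, so rows that repeat a pose let the fingers close. It gives the time, the measured TCP pose, the force and the opening at its end, in the units of the state.
- readout.sense(): the state, without advancing time (a new reading comes with each control period).
- cams.capture(name): name is "scene" or "top" or "wrist"; returns (picture, depth): 384x512x3 uint8, red, green, blue; 384x512 float32, mm along the optical axis (not along the pixel's ray), 0 where there is no reading.
- cams.camera_info(name): a dict with "vfov" (degrees; the focal length in pixels is half the picture's height over the tangent of half this angle, whatever the lens; pixels are square), "cx", "cy" (the principal point, pixels), "rvec" (rotation vector, rad) and "tvec" (3), from world to camera coordinates, as OpenCV has them. Camera axes: x right, y down, z forward; pixel columns grow to the right and rows downward; lengths in mm; the calibration is good to about 2 mm. A picture is of the moment at which its call begins: read the wrist's pose just before it. camera_info takes no time and is no camera call; for the wrist camera it gives the pose at the moment of the call.
- workorder.finish_job(): hands the job in, once; it reports no verdict.
Trained networks look in the newest picture that a camera, given by its name, has taken for a name from the list of things; names that differ only in an ending like _2 or _b are one class to them, and where a whole thing is asked for, a point or a joint stands for the part that bears it (a point fixed in the world has none). Each returns a list of dicts, best first, with "conf" (0 to 1); they miss things now and then, are a little off and sometimes report something else, mostly with a low value. They report only what shows in the picture. A call takes as long as a camera call. They do not tell look-alikes from the thing itself.
- spotter.regions_of(camera, target): "pixels" (384x512 bool, what is visible of it) and "extent" ([centre column, centre row, width, height] in pixels, round what is visible of it).
The state is a dict: "time_s": time; "joints": joint angles; "dq": joint speeds; "tau": joint torques, N m; "eef_pos": TCP position; "ee_rot": TCP orientation; "force": force on the tool from outside, world axes, zero at the start; "wrist_torque": the same for the moment, N m; "grip_width": opening from 0.0 (shut) to 1.0 (fully open).
Only numpy, scipy, OpenCV 4.12 (cv2) and the standard library are available. Lean on these libraries where they do the work, as an engineer would, in place of code of your own. Each camera call takes 0.05 s, during which the arm holds its last target. There are 200 camera calls.

### The job

Fit the magnifier's pivot pin: take the steel pin with the red square knob out of its blue block and thread it straight down through the bracket's upper ear, the eye of the magnifier arm and the bracket's lower ear until its collar sits fully home on the upper ear, then let go. The bracket may be clamped anywhere along its short rail, so feel for the hole with light pressure and never force or drop the pin. Leave the dish on the stand, the tally counter and the marker where they are.

Things in the scene. Friction and masses are not known exactly. Their poses are not given: they have to be found in the camera images.
- stand: Colony-counting stand, fixed: grey base plate 120 (x) x 260 (y) x 8 mm; round white dish plate centred at y = +144 mm, top 18 mm up; short rail along y carrying an aluminium bracket with two level ears. Origin on the worktop under the rail's zero mark; x away from the robot at yaw 0, y along the rail to the dish, z up.
- rail_zero (a point): Fixed to the stand, 88 mm above its origin, level with the upper ear's top. Upper ear: 34 (x) x 70 (y) x 10 mm, 78 to 88 mm up, upright 12 mm through hole in its middle, chamfer 1 mm. The bracket is clamped so that the hole lies at x = 0 and anywhere from 4 to 34 mm to +y of this point: NOT measured, feel or look for it. A wall behind (x = 17 to 35 mm) joins the ears.
- eye_zero (a point): Fixed to the stand, 66 mm above its origin, level with the top of the magnifier arm's black eye: 28 x 30 x 16 mm, 50 to 66 mm up, 12 mm hole. It moves with the bracket, but lies 2 to 2.8 mm out of line with its holes, to +y; friction of about 6 N holds it. The pin's nose pushes it into line: expect a few N (up to 10) of resistance. The arm runs in +y to a lens ring over the dish, all below 66 mm.
- low_zero (a point): Fixed to the stand, 38 mm above its origin, level with the top of the bracket's lower ear (28 to 38 mm up), which has the same size and 12 mm hole as the upper one, exactly below it.
- pin: Steel pivot pin, 60 to 90 g, 112 mm. Origin: centre of the tip; z up the pin. From the tip: nose 10 mm long widening from 7 to 10 mm diameter, 10 mm shank up to 74 mm, collar of 24 mm diameter 74 to 78 mm, red square knob 16 x 16 mm 78 to 112 mm (faces along its x and y). Starts upright in the block, tip 12 mm above the worktop. Fully home: collar on the upper ear, tip 14 mm above the worktop.
- block: Blue plastic storage block 60 x 60 x 45 mm, fixed; origin at the centre of its underside. The pin stands in its central upright hole (12 mm, 33 mm deep).
- dish: Petri dish 90 mm across, 15 mm high, lying on the stand's dish plate under the lens; origin at the centre of its underside. Leave alone.
- counter: Chrome hand tally counter 53 x 59 x 27 mm on the worktop behind; origin at the centre of its underside. Leave alone.
- marker: Red and white marker pen 135 mm long, 17 mm thick, lying behind the stand along its y axis; origin at the middle of its underside. Leave alone.
There are look-alikes about, which are no part of the job. What is shaped like the pin but yellow is not meant.

How it is judged:
By the outcome, as a careful person would: the job done as asked, in the order asked, and still so for the second after the job is handed in, with the robot touching nothing.
It also fails if it takes over 72 s, if anything falls off the work surface, if the arm or the gripper's body presses on something with over 40 N, if the wrist force passes 120 N, or if a joint passes its speed limit or range.

## Working session

There is one attempt and no reset: what is moved stays moved. The work goes in short steps, Python scripts to look and compute and a tool call to move; the robot and the scene stay as the last step left them, time stands still between calls to the robot, and variables do not carry over. Pictures are saved under pics/ and viewed, about 8 in all and at most 12, crops included, and the job is handed in when it is done.

Besides the shell and the picture viewer there is one more tool, called by a JSON object that holds its "name" and its "arguments", one argument or row to a line. step_arm: Moves the arm, as the interface text tells. Its arguments: {"type":"object","properties":{"plan":{"type":"string"},"grip_force":{"type":"number"}},"required":["plan"]}

```bash
ls; mkdir -p pics
cat > h.py <<'E'
import numpy as np,cv2
from rig import readout,cams,workorder,spotter,ctrl
def cam(n):
    i=cams.camera_info(n);f=192/np.tan(np.radians(i["vfov"])/2)
    R=cv2.Rodrigues(np.array(i["rvec"],float))[0];return f,i["cx"],i["cy"],R,np.array(i["tvec"],float).ravel()
def cloud(n,d):
    f,cx,cy,R,t=cam(n);v,u=np.mgrid[:384,:512]
    P=np.stack([(u-cx)/f*d,(v-cy)/f*d,d],-1);W=(P-t)@R;W[d==0]=np.nan;return W
def ray(n,u,v,z):
    f,cx,cy,R,t=cam(n);c=-R.T@t;r=R.T@np.array([(u-cx)/f,(v-cy)/f,1]);return c+r*(z-c[2])/r[2]
def proj(n,p):
    f,cx,cy,R,t=cam(n);q=R@np.array(p,float)+t;return f*q[0]/q[2]+cx,f*q[1]/q[2]+cy
def save(n,im): cv2.imwrite("pics/"+n,im[...,::-1])
E
python3 - <<'E'
from h import *
print(readout.sense())
S=[]
for n in("scene","top"):
    im,d=cams.capture(n);W=cloud(n,d);np.savez(n,im=im,d=d,W=W);S.append(im);print(n,cams.camera_info(n))
    for t in("pin","block","stand","dish","counter","marker"):
        for r in spotter.regions_of(n,t)[:3]:
            m=r["pixels"];print(n,t,round(r["conf"],2),np.round(r["extent"]),np.round(np.nanmedian(W[m],0)),im[m].mean(0).round())
save("a.png",S[0]);save("b.png",S[1])
E
```

```text
pics
{'time_s': 0.0, 'joints': array([ 1.12460893e+00,  3.13470839e-01,  1.49841016e+00, -9.33747986e-06,
        1.33101502e+00, -2.23411755e-01]), 'dq': array([-0.00014073,  0.001234  , -0.00295201,  0.00087737, -0.00062715,
        0.00056411]), 'tau': array([-1.05491807e-03, -4.12265146e+01, -2.59737647e+01, -2.39760302e-04,
        4.21865378e-03,  9.95796086e-06]), 'eef_pos': array([115.88051035, 511.74509615, 192.73458335]), 'ee_rot': array([-2.09848039e-04,  1.11156500e-01,  9.93802701e-01, -6.16991270e-04]), 'force': array([0.16420837, 1.00658211, 0.76969307]), 'wrist_torque': array([ 0.01739863, -0.01287369, -0.00514246]), 'grip_width': 1.0002126721814304}
scene {'vfov': 42.007889978200495, 'cx': 261.9888359962197, 'cy': 193.57267304206684, 'rvec': array([ 1.93692083, -0.75990579,  0.4453332 ]), 'tvec': array([-445.62029927,  235.74502146,  868.07661249])}
scene pin 0.94 [321. 277.  11.  56.] [ 437. -333.   79.] [203. 174.  10.]
scene pin 0.82 [278. 249.  12.  40.] [ 425. -245.  100.] [163.  85.  83.]
scene pin 0.75 [241. 275.  13.  54.] [ 341. -228.   83.] [201. 173.  11.]
[... 456 characters left out ...]
ov': 48.510781153269726, 'cx': 249.22655396032334, 'cy': 196.36428382752555, 'rvec': array([ 2.09549405, -2.14131095,  0.19339234]), 'tvec': array([ -48.3912243 ,  584.70040676, 1108.00230105])}
top pin 0.66 [354. 247.  13.  12.] [ 441. -328.   85.] [197. 179.   4.]
top pin 0.59 [315. 285.  10.  11.] [ 344. -221.  110.] [236. 223.   2.]
top pin 0.37 [321. 253.  10.   9.] [ 427. -238.  121.] [211. 160. 185.]
top block 0.91 [317. 254.  30.  24.] [ 424. -235.   45.] [107. 176. 245.]
top stand 0.63 [175. 232.  98.  50.] [484. 147.  15.] [200. 203. 205.]
top counter 0.54 [202. 143.  24.  20.] [742.  72.  25.] [219. 210. 206.]
top marker 0.81 [256. 171.  48.   8.] [663. -93.  14.] [239. 189. 187.]
```

View pics/a.png

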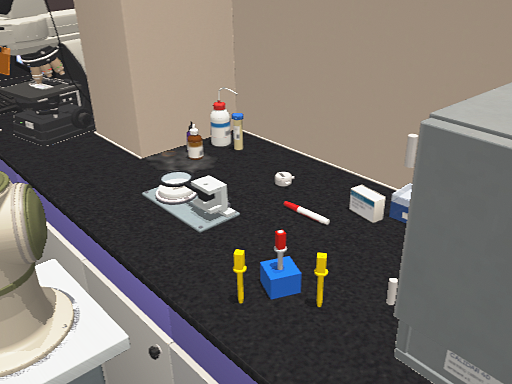

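View pics/b.png

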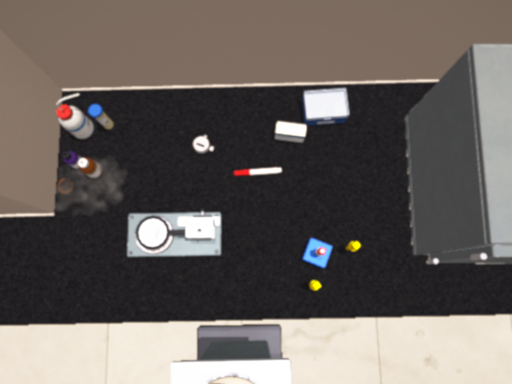

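Candidates for the pin: red-knobbed pin in the blue block (scene 280,240; top 320,252), and yellow look-alikes (scene 240,262 and 321,262). I choose the red one. Next comes a close crop and the measurements.

Run:
```python
from h import *
T=np.load("top.npz");S=np.load("scene.npz")
a=cv2.resize(T["im"][200:270,120:230],(770,490),interpolation=cv2.INTER_CUBIC)[:, :400+370]
b=cv2.resize(T["im"][225:300,295:370],(300,300),interpolation=cv2.INTER_CUBIC)
c=cv2.resize(S["im"][220:310,225:335],(366,300),interpolation=cv2.INTER_CUBIC)
a=cv2.resize(a,(471,300));out=np.zeros((600,780,3),np.uint8);out[:300,:471]=a;out[:300,471:771]=b;out[300:,:366]=c
out[300:,370:770]=cv2.resize(S["im"][165:230,140:245],(400,300),interpolation=cv2.INTER_CUBIC)
save("c.png",out)
for n,D in(("top",T),("scene",S)):
    im=D["im"].astype(int);W=D["W"]
    red=(im[...,0]>130)&(im[...,1]<70)&(im[...,2]<80)
    m=red&(abs(W[...,0]-427)<50)&(abs(W[...,1]+240)<50);print(n,"red",m.sum(),np.nanmedian(W[m],0).round(1),np.nanmin(W[m],0).round(),np.nanmax(W[m],0).round())
    m=(abs(W[...,2]-45)<6)&(abs(W[...,0]-427)<60)&(abs(W[...,1]+240)<60)&(im[...,2]>im[...,0]+40)
    p=W[m][:,:2].astype(np.float32);print(n,"block",len(p),cv2.minAreaRect(p))
    m=(abs(W[...,2]-88)<5)&(abs(W[...,0]-490)<90)&(W[...,1]>-50)&(W[...,1]<250)
    p=W[m][:,:2].astype(np.float32);print(n,"ear",len(p),cv2.minAreaRect(p),np.median(W[m],0),p.min(0),p.max(0))
    m=(abs(W[...,2]-8)<4.5)&(abs(W[...,0]-490)<90)&(W[...,1]>-50)&(W[...,1]<300)&(im.sum(-1)>300)
    p=W[m][:,:2].astype(np.float32);print(n,"base",len(p),cv2.minAreaRect(p))
print(ray("top",319.5,252,112))
```

```text
top red 2 [ 423.9 -232.2  119.3] [ 423. -233.  118.] [ 425. -231.  121.]
top block 436 ((428.3659973144531, -241.33154296875), (60.47895812988281, 60.08042907714844), 66.48414611816406)
top ear 499 ((499.08807373046875, 72.08728790283203), (51.57170867919922, 69.59033966064453), 1.0179330110549927) [498.81489776  71.80281768  87.88756594] [472.88217   37.584873] [525.1522   106.870415]
top base 1811 ((491.37103271484375, 153.18658447265625), (260.8293762207031, 122.038330078125), 89.69620513916016)
scene red 145 [ 423.3 -247.3  110.1] [ 418. -252.   92.] [ 433. -234.  126.]
scene block 649 ((428.114013671875, -241.33889770507812), (65.53230285644531, 60.86819076538086), 65.94987487792969)
scene ear 356 ((499.1338806152344, 71.4681396484375), (76.41520690917969, 54.6534423828125), 89.96289825439453) [496.32204383  67.40056833  88.02653552] [471.79868   33.277447] [526.4739  109.67072]
scene base 986 ((488.9912109375, 151.31936645507812), (119.34820556640625, 262.11859130859375), 0.05604749917984009)
[ 425.49226955 -235.94095967  112.        ]
```

View pics/c.png

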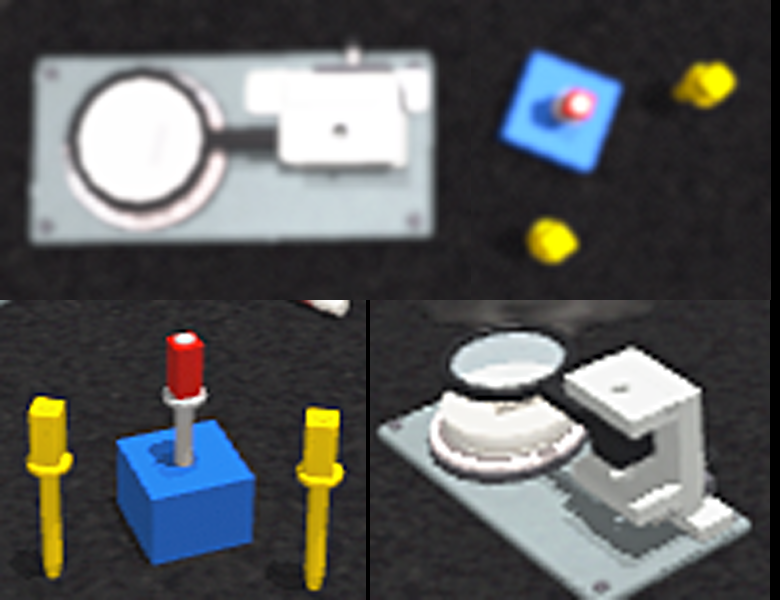

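The crop confirms the red-knobbed pin in the block; the two yellow ones stand free. The ear hole shows at about top (199,230). Now I work out the move to look from above.

```bash
cat >> h.py <<'E'
from scipy.spatial.transform import Rotation as Ro
def pose():
    s=readout.sense();w,x,y,z=s["ee_rot"];return np.array(s["eef_pos"]),Ro.from_quat([x,y,z,w]).as_matrix(),s
def togo(tgt):
    p,R,s=pose();d=R.T@(np.array(tgt,float)-p)/10;return d.round(2)
E
python3 - <<'E'
from h import *
f,cx,cy,R,t=cam("wrist");p,Rt,s=pose()
c=-R.T@t;print("cam in tool",Rt.T@(c-p),"axes in tool\n",(Rt.T@R.T).round(2),"f",f,cx,cy,ctrl.hold_point_z)
print("hole",ray("top",199,230,88),ray("scene",140+ (622-370)/400*105,165+(388-300)/300*65,88))
print(togo([428,-241,260]))
E
```

```text
cam in tool [  74.46275756   -0.97770117 -180.87219787] axes in tool
 [[ 0.   -0.96 -0.29]
 [ 1.    0.    0.  ]
 [-0.   -0.29  0.96]] f 320.3007938364859 255.7231255894727 189.86425036184403 18.700000000000003
hole [490.65264732  71.98543907  88.        ] [491.60487627  68.52695987  88.        ]
[-47.06 -66.55  -6.67]
```

{"name": "step_arm", "arguments": {
  "plan": "0 0 -6.7 0 100;-47 -66.5 -6.7 0 100;-47 -66.5 -6.7 0 100;-47 -66.5 -6.7 0 100;-47 -66.5 -6.7 0 100;-47 -66.5 -6.7 0 100;-47 -66.5 -6.7 0 100;-47 -66.5 -6.7 0 100;-47 -66.5 -6.7 0 100;-47 -66.5 -6.7 0 100"
}}

```text
time_s: 1.7
eef_pos: [287.9, 95.6, 253.1]
ee_rot: [0.001, 0.111, 0.994, 0.0]
force: [2.5, 0.3, 0.2]
grip_width: 0.999
```

Run:
```python
from h import *
print(togo([428,-241,260]),pose()[2]["joints"].round(2))
```

```text
[-21.09 -29.73  -0.67] [-0.07 -0.26  1.93  0.    1.47 -1.42]
```

{"name": "step_arm", "arguments": {
  "plan": "-20.5 -28.9 0 0 100;-20.5 -28.9 0 0 100;-20.5 -28.9 0 0 100;-20.5 -28.9 0 0 100;-20.5 -28.9 0 0 100;-20.5 -28.9 0 0 100;-20.5 -28.9 0 0 100;-20.5 -28.9 0 0 100;-20.5 -28.9 0 0 100;-20.5 -28.9 0 0 100"
}}

```text
time_s: 2.7
eef_pos: [423.6, -228.9, 252.9]
ee_rot: [0.0, 0.111, 0.994, 0.0]
force: [-0.4, 0.4, 0.1]
grip_width: 1.002
```

Run:
```python
from h import *
print(togo([428,-241,260]),pose()[2]["joints"].round(2))
im,d=cams.capture("wrist");W=cloud("wrist",d);np.savez("w1",im=im,d=d,W=W)
for r in spotter.regions_of("wrist","pin")[:3]: print(r["conf"],r["extent"],np.nanmedian(W[r["pixels"]],0))
i=im.astype(int)
red=(i[...,0]>110)&(i[...,1]<80)&(i[...,2]<90)
print(red.sum(),W[red].shape,np.nanmedian(W[red],0))
for lo,hi in((121,128),(95,119)):
    m=(W[...,2]>lo)&(W[...,2]<hi)&(abs(W[...,0]-428)<40)&(abs(W[...,1]+241)<40);q=W[m][:,:2].astype(np.float32)
    if len(q)>4: print(lo,len(q),cv2.minAreaRect(q),q.mean(0),np.median(W[m],0))
m=(abs(W[...,2]-45)<5)&(i[...,2]>i[...,0]+40);print("block",cv2.minAreaRect(W[m][:,:2].astype(np.float32)))
u,v=proj("wrist",[428,-241,124]);print(u,v);u,v=int(u),int(v)
u=min(max(u,100),412);v=min(max(v,80),304)
save("d.png",cv2.resize(im[v-80:v+80,u-100:u+100],(800,640),interpolation=cv2.INTER_CUBIC)[:600]);print(u-100,v-80)
```

```text
[-0.7  -1.08 -0.71] [-0.74  0.18  1.52  0.    1.45 -2.09]
0.89 [241.8, 90.9, 25.2, 22.3] [ 344.33164336 -224.39525089  111.66000214]
0.67 [174.7, 195.0, 32.7, 36.6] [ 439.01493498 -327.09502303   95.07984888]
0.6 [246.6, 173.8, 21.5, 29.5] [ 424.62810405 -240.91217974  122.44861926]
443 (443, 3) [656.10296857 -53.79789257  16.04409505]
121 242 ((428.8113708496094, -241.9492950439453), (15.94854736328125, 16.030765533447266), 68.93663787841797) [ 428.21185 -241.6555 ] [ 428.1290241  -241.58522164  124.3434238 ]
95 76 ((421.5646057128906, -239.64505004882812), (15.301851272583008, 1.792844295501709), 72.9178237915039) [ 421.34753 -239.39171] [ 421.07697493 -239.31027792  107.85974718]
block ((575.4523315429688, -229.2512664794922), (374.9007263183594, 79.20342254638672), 4.77205228805542)
245.48028338105712 176.84551826779963
145 96
```

View pics/d.png

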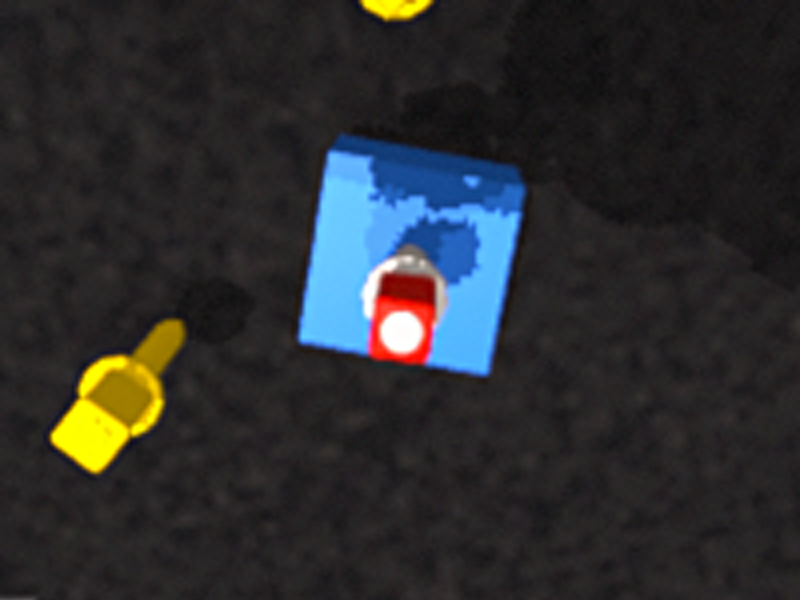

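The picture shows the red knob with its white top at crop (400,332), on its collar over the block's shadowed hole. The yellow pin lies well left, at (95,440). The knob stands about 5° off the tool axes. I go above it with a small twist and the fingers at 50%.

{"name": "step_arm", "arguments": {
  "plan": "-0.7 -1.1 5 5.5 50;-0.7 -1.1 9 5.5 50;-0.7 -1.1 9 5.5 50;-0.7 -1.1 9 5.5 50;-0.7 -1.1 9 5.5 50;-0.7 -1.1 9 5.5 50;-0.7 -1.1 9 5.5 50"
}}

```text
time_s: 3.5
eef_pos: [428.6, -242.3, 164.0]
ee_rot: [0.001, 0.159, 0.987, -0.001]
force: [-0.6, -0.3, 0.3]
grip_width: 0.502
```

Run:
```python
from h import *
print(pose()[0],togo([428.5,-241.8,93]))
im,d=cams.capture("wrist");W=cloud("wrist",d)
m=(W[...,2]>120.5)&(W[...,2]<128)&(abs(W[...,0]-428)<25)&(abs(W[...,1]+241)<25);q=W[m][:,:2].astype(np.float32)
print(len(q),cv2.minAreaRect(q),W[m].mean(0))
save("e.png",im)
```

```text
[ 428.64318384 -242.31904905  163.9501282 ] [0.04 0.05 7.09]
462 ((428.3800048828125, -241.6914520263672), (15.447795867919922, 16.3271484375), 71.3896255493164) [ 427.75388422 -241.62976895  123.779033  ]
```

View pics/e.png

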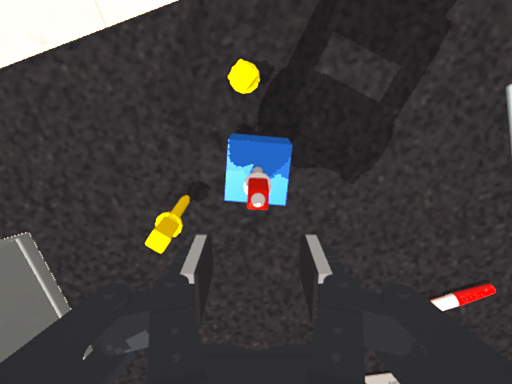

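The knob (258,197) is centred between the open fingers and square to them. I descend and grip.

{"name": "step_arm", "arguments": {
  "plan": "0 0.05 4 0 50;0 0.05 6 0 50;0 0.05 7 0 50;0 0.05 7 0 50;0 0.05 7 0 10;0 0.05 7 0 10;0 0.05 7 0 10;0 0.05 7 0 10;0 0.05 7 0 10;0 0.05 7 0 10",
  "grip_force": 50
}}

```text
time_s: 4.55
eef_pos: [428.4, -241.6, 92.8]
ee_rot: [0.0, 0.159, 0.987, -0.0]
force: [-0.3, -0.1, -0.1]
grip_width: 0.102
```

Run:
```python
from h import *
print(pose()[2]["grip_width"],pose()[2]["force"])
im,d=cams.capture("wrist");save("f.png",cv2.resize(im[170:350,160:360],(800,600)))
```

```text
0.1023393180669745 [-0.25942802 -0.073696   -0.11608605]
```

View pics/f.png

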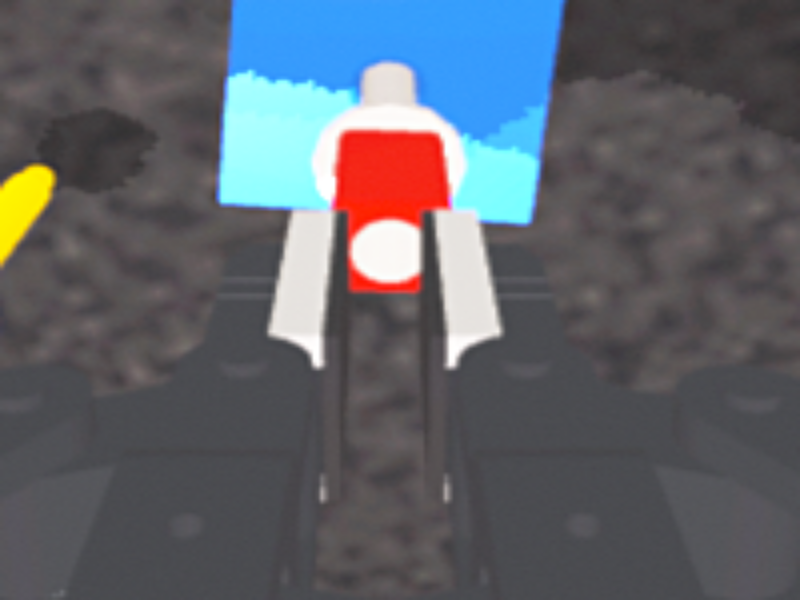

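{"name": "step_arm", "arguments": {
  "plan": "0 0 0 0 0;0 0 0 0 0;0 0 0 0 0;0 0 0 0 0"
}}

```text
time_s: 5.0
eef_pos: [428.4, -241.6, 92.7]
ee_rot: [-0.0, 0.159, 0.987, 0.0]
force: [-0.2, -0.1, -0.3]
grip_width: 0.002
```

Run:
```python
from h import *
print(pose()[2]["grip_width"],pose()[2]["force"])
im,d=cams.capture("wrist");W=cloud("wrist",d);np.savez("w2",im=im,d=d,W=W)
a=im[170:350,160:360]
i2,d2=cams.capture("scene");b=i2[200:310,225:335]
out=np.zeros((400,790,3),np.uint8);out[:360,:400]=cv2.resize(a,(400,360));out[:380,410:790]=cv2.resize(b,(380,380));save("g.png",out)
i=im.astype(int);red=(i[...,0]>110)&(i[...,1]<80)&(i[...,2]<90)&(abs(W[...,1]+241)<30);print(np.nanmin(W[red],0),np.nanmax(W[red],0))
```

```text
0.001522610959118515 [-0.20675656 -0.06603883 -0.27048556]
[ 417.17891979 -246.34856699   -0.88294939] [ 490.51684208 -232.58370673  138.94511617]
```

View pics/g.png

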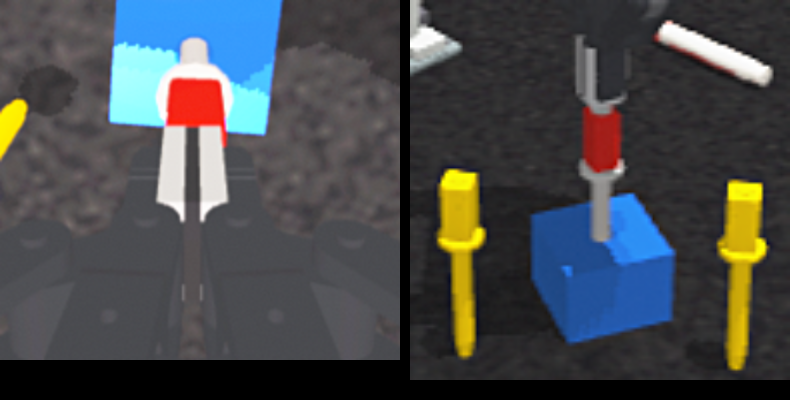

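Run:
```python
from h import *
D=np.load("w2.npz");W,d,im=D["W"],D["d"],D["im"]
for v in range(190,260,6):
    print(v,[(tuple(W[v,u].round().astype(int)) if d[v,u]>0 else None, tuple(int(x) for x in im[v,u])) for u in (246,256,268)])
p=pose()[0];print(p,proj("wrist",p))
print(cams.camera_info("wrist"))
```

```text
190 [((np.int64(421), np.int64(-248), np.int64(46)), (54, 154, 252)), ((np.int64(424), np.int64(-241), np.int64(46)), (239, 228, 221)), ((np.int64(427), np.int64(-232), np.int64(44)), (55, 155, 252))]
196 [((np.int64(426), np.int64(-249), np.int64(46)), (143, 255, 255)), ((np.int64(424), np.int64(-241), np.int64(60)), (232, 225, 222)), (None, (54, 155, 252))]
202 [((np.int64(431), np.int64(-251), np.int64(45)), (152, 255, 255)), ((np.int64(418), np.int64(-239), np.int64(91)), (253, 251, 248)), ((np.int64(436), np.int64(-235), np.int64(46)), (83, 158, 252))]
208 [((np.int64(420), np.int64(-246), np.int64(90)), (251, 242, 236)), ((np.int64(422), np.int64(-240), np.int64(90)), (251, 235, 226)), ((np.int64(424), np.int64(-233), np.int64(89)), (253, 255, 255))]
214 [((np.int64(419), np.int64(-245), np.int64(102)), (244, 28, 13)), ((np.int64(421), np.int64(-240), np.int64(102)), (245, 39, 22)), ((np.int64(424), np.int64(-233), np.int64(101)), (244, 31, 19))]
220 [((np.int64(419), np.int64(-245), np.int64(111)), (245, 33, 16)), ((np.int64(421), np.int64(-240), np.int64(112)), (245, 39, 22))
[... 883 characters left out ...]
int64(417), np.int64(-243), np.int64(152)), (230, 226, 222)), ((np.int64(418), np.int64(-239), np.int64(152)), (70, 67, 69)), ((np.int64(420), np.int64(-234), np.int64(152)), (229, 226, 222))]
256 [((np.int64(417), np.int64(-243), np.int64(157)), (229, 226, 222)), ((np.int64(418), np.int64(-239), np.int64(158)), (69, 68, 69)), ((np.int64(419), np.int64(-234), np.int64(158)), (230, 226, 223))]
[ 428.36982475 -241.58404607   92.65232605] (np.float64(257.1085287396401), np.float64(219.78819301490412))
{'vfov': 61.88002506892448, 'cx': 255.7231255894727, 'cy': 189.86425036184403, 'rvec': array([-2.34205865, -1.69400057, -0.25399882]), 'tvec': array([  96.16488818, -470.28037089,  142.18986061])}
```

The pads shut above the knob, so the fingertips are about 44 mm higher than the reported TCP implies. The depth image puts the tips at z ≈ 136 with the TCP reading 93. I measure this offset exactly before re-gripping.

Run:
```python
from h import *
D=np.load("w2.npz");W=D["W"]
for v in range(231,241): print(v,W[v,[242,246,256,268,270]].round(1)[:,2],W[v,246].round(1))
T=np.array
im,d=cams.capture("scene");W=cloud("scene",d)
m=(abs(W[...,0]-428)<25)&(abs(W[...,1]+241)<25)&(W[...,2]>85);v,u=np.where(m)
c=int(np.median(u))
for r in range(v.min(),v.max()+1,2): print(r,im[r,c-2],W[r,c-2].round(),im[r,c+2],W[r,c+2].round())
```

```text
231 [121.9 123.2 124.  123.4 122.7] [ 420.5 -245.1  123.2]
232 [121.3 123.9 124.5 122.7 123.6] [ 420.7 -245.2  123.9]
233 [135.4 136.2 135.2 135.4 123.5] [ 416.  -243.2  136.2]
234 [136.5 136.  135.6 136.4 124.5] [ 416.6 -243.4  136. ]
235 [137.5 137.1 137.6 136.9 122.5] [ 416.6 -243.4  137.1]
236 [138.9 138.8 138.7 139.  124. ] [ 416.3 -243.2  138.8]
237 [139.8 139.5 139.4 139.4 123.6] [ 416.5 -243.3  139.5]
238 [140.  141.1 140.5 140.5 141.4] [ 416.2 -243.1  141.1]
239 [141.4 141.9 142.2 141.5 141.6] [ 416.4 -243.2  141.9]
240 [142.8 142.7 143.3 142.9 142. ] [ 416.5 -243.2  142.7]
58 [250 244 228] [ 444. -215.  429.] [247 242 228] [ 450. -219.  429.]
60 [242 236 218] [ 438. -222.  428.] [244 238 223] [ 440. -228.  429.]
62 [248 244 226] [ 384. -278.  442.] [243 237 220] [ 431. -238.  429.]
64 [164 150 131] [ 383. -279.  440.] [248 243 226] [ 389. -281.  439.]
66 [160 149 132] [ 382. -280.  438.] [164 150 132] [ 384. -285.  438.]
68 [167 155 136] [ 385. -277.  434.] [166 154 136] [ 386. -284.  435.]
70 [167 156 138] [ 381. -281.  432.] [161 150 132] [ 386. -284.  432.]
72 [168 156 1
[... 5452 characters left out ...]
] [ 420. -241.  123.] [169  26  22] [ 425. -246.  123.]
236 [147  27  23] [ 421. -240.  118.] [162  29  23] [ 423. -248.  121.]
238 [147  27  23] [ 422. -238.  112.] [164  32  27] [ 424. -247.  115.]
240 [146  27  21] [ 421. -240.  109.] [163  31  28] [ 424. -247.  111.]
242 [148  28  24] [ 421. -240.  105.] [162  29  24] [ 425. -246.  106.]
244 [147  27  22] [ 421. -240.  101.] [163  31  27] [ 425. -246.  102.]
246 [151  19  12] [ 421. -240.   96.] [163  30  24] [ 423. -248.   99.]
248 [139 120 118] [ 421. -240.   92.] [165  21  17] [ 424. -247.   94.]
250 [148 149 148] [ 417. -243.   91.] [131 142 140] [ 424. -247.   89.]
252 [58 58 58] [ 505. -152.    0.] [152 150 148] [ 424. -247.   85.]
```

Both cameras agree that the real tips are about 42 mm above the reported TCP (134.5 against 92.7). I open and go 41 mm further down, watching the force.

{"name": "step_arm", "arguments": {
  "plan": "0 0 0 0 50;0 0 0 0 50;0 0 0 0 50;0 0 1 0 50;0 0 2 0 50;0 0 3 0 50;0 0 3.5 0 50;0 0 3.5 0 50"
}}

```text
time_s: 5.95
eef_pos: [428.0, -241.3, 56.7]
ee_rot: [-0.001, 0.159, 0.987, 0.001]
force: [0.5, 0.2, -1.0]
grip_width: 0.499
```

{"name": "step_arm", "arguments": {
  "plan": "0 0 0.3 0 50;0 0 0.6 0 50;0 0 0.6 0 50;0 0 0.6 0 0;0 0 0.6 0 0;0 0 0.6 0 0;0 0 0.6 0 0;0 0 0.6 0 0;0 0 0.6 0 0"
}}

```text
time_s: 6.85
eef_pos: [428.8, -242.0, 52.2]
ee_rot: [0.001, 0.159, 0.987, -0.0]
force: [0.9, -0.5, 5.6]
grip_width: 0.184
```

{"name": "step_arm", "arguments": {
  "plan": "0 0 -1 0 0;0 0 -2 0 0;0 0 -4 0 0;0 0 -6.5 0 0;0 0 -9.5 0 0;0 0 -9.5 0 0;0 0 -9.5 0 0;0 0 -9.5 0 0"
}}

```text
time_s: 7.65
eef_pos: [427.9, -241.2, 146.0]
ee_rot: [-0.001, 0.159, 0.987, 0.0]
force: [-0.1, -0.3, -0.4]
grip_width: 0.179
```

Run:
```python
from h import *
p,R,s=pose();print(p,s["force"],s["grip_width"],togo([490.5,62,p[2]]))
for n in("wrist","scene"):
    im,d=cams.capture(n);W=cloud(n,d);i=im.astype(int)
    red=(i[...,0]>110)&(i[...,1]<80)&(i[...,2]<90)&(abs(W[...,1]+241)<30)&(abs(W[...,0]-428)<30);print(n,red.sum(),np.nanpercentile(W[red],[2,50,98],axis=0).round(1))
    m=(abs(W[...,0]-428)<20)&(abs(W[...,1]+242)<20)&(W[...,2]>70)&(W[...,2]<172)&(i.min(-1)>90)
    for z in range(80,176,8):
        k=m&(abs(W[...,2]-z)<4);print(z,k.sum(),W[k].mean(0).round(1) if k.any() else "", np.ptp(W[k],axis=0).round() if k.any() else "")
    if n=="scene": a=cv2.resize(im[170:300,210:350],(420,390))
    else: b=cv2.resize(im[150:330,170:350],(390,390))
save("i.png",np.hstack([b,a[:, :400]]))
```

```text
[ 427.92864098 -241.19900146  145.97889869] [-0.0579661  -0.28603402 -0.43523645] 0.179086094722683 [3.560e+00 3.075e+01 3.000e-02]
wrist 2003 [[ 418.4 -249.5  188. ]
 [ 421.6 -240.1  213.2]
 [ 435.1 -233.1  218.6]]
80 0  
88 0  
96 0  
104 4 [ 425.6 -239.7  106.5] [2. 3. 1.]
112 16 [ 424.2 -241.2  112.1] [3. 8. 8.]
120 53 [ 424.2 -240.8  119.8] [6. 9. 8.]
128 60 [ 424.2 -240.4  127.9] [5. 9. 8.]
136 68 [ 424.1 -240.6  136.1] [ 5. 10.  8.]
144 69 [ 424.  -241.   144.1] [5. 9. 8.]
152 85 [ 424.3 -240.7  151.8] [6. 9. 8.]
160 83 [ 424.  -240.6  159.7] [5. 9. 7.]
168 4 [ 423.1 -240.8  164.5] [1. 3. 1.]
scene 35 [[ 411.5 -249.4  188.9]
 [ 416.3 -244.4  206.2]
 [ 424.3 -233.5  226.5]]
80 0  
88 0  
96 0  
104 5 [ 427.9 -242.   106.3] [7. 3. 3.]
112 12 [ 425.5 -243.5  112.9] [8. 7. 7.]
120 20 [ 425.1 -243.7  120.4] [7. 7. 7.]
128 16 [ 424.9 -243.1  128.4] [6. 8. 7.]
136 19 [ 424.8 -243.4  136. ] [7. 8. 7.]
144 22 [ 425.4 -243.8  144.1] [11.  7.  7.]
152 25 [ 426.3 -243.4  152. ] [9. 8. 8.]
160 19 [ 425.9 -243.4  159.7] [9. 7. 6.]
168 25 [ 425.6 -243.9  167.9] [11.  8.  8.]
```

View pics/i.png

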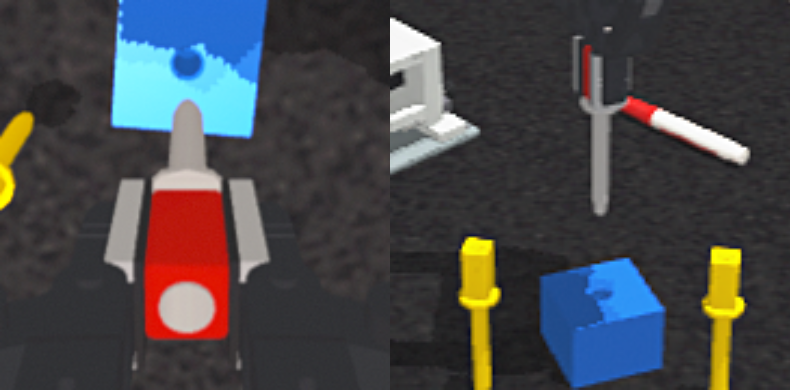

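The pin hangs straight between the pads, nose at left-panel (187,105), and the block is empty. I carry it to just short of the bracket (world −x side) and look for the hole.

Run:
```python
from h import *
print(togo([450,72,156]))
```

```text
[ 7.73 30.44 -0.98]
```

{"name": "step_arm", "arguments": {
  "plan": "0 0 -1 0 0;1 4 -1 0 0;2 8 -1 0 0;3 12 -1 0 0;4 16 -1 0 0;5 20 -1 0 0;6 24 -1 0 0;7 28 -1 0 0;7.7 30.4 -1 0 0;7.7 30.4 -1 0 0"
}}

```text
time_s: 8.75
eef_pos: [450.4, 73.7, 157.1]
ee_rot: [0.0, 0.157, 0.988, 0.0]
force: [-0.4, -0.2, -0.5]
grip_width: 0.181
```

{"name": "step_arm", "arguments": {
  "plan": "0 0 0 0 0;0 0 0 0 0;0 0 0 0 0"
}}

```text
time_s: 9.05
eef_pos: [450.6, 70.3, 156.7]
ee_rot: [-0.0, 0.159, 0.987, -0.0]
force: [-0.7, 0.3, -0.5]
grip_width: 0.175
```

Run:
```python
from h import *
p,R,s=pose();print(p,s["force"],s["grip_width"],R.round(3))
im,d=cams.capture("wrist");W=cloud("wrist",d);np.savez("w3",im=im,d=d,W=W);i=im.astype(int)
m=(abs(W[...,2]-88)<4)&(W[...,0]<535)&(abs(W[...,1]-72)<50);q=W[m][:,:2].astype(np.float32);print("ear",len(q),cv2.minAreaRect(q),q.min(0),q.max(0),np.median(W[m][:,2]))
print(proj("wrist",[490.6,72,88]))
u,v=map(int,proj("wrist",[490.6,72,88]))
# hole: pixels seen deeper than ear, inside ear
k=(W[...,2]<84)&(abs(W[...,0]-490)<40)&(abs(W[...,1]-72)<25)
sub=np.zeros((384,512),np.uint8);sub[max(v-25,0):v+26,max(u-25,0):u+26]=1
g=cv2.cvtColor(im,cv2.COLOR_RGB2GRAY);dark=(g<130)&(sub>0)
n,l,st,c=cv2.connectedComponentsWithStats(dark.astype(np.uint8))
for j in range(1,n):
    if st[j,4]>10: print(st[j],c[j],ray("wrist",*c[j],88).round(1))
# pin shaft
for z in range(110,160,6):
    kk=(abs(W[...,2]-z)<3)&(abs(W[...,0]-450)<20)&(abs(W[...,1]-72)<20)&(i.min(-1)>80);print(z,kk.sum(),W[kk].mean(0).round(1) if kk.any() else "")
v=min(max(v,75),300);u=min(max(u,100),412)
save("j.png",cv2.resize(im[v-75:v+75,u-100:u+100],(800,600),interpolation=cv2.INTER_CUBIC));print("crop origin",u-100,v-75)
```

```text
[450.61212921  70.33713457 156.72535534] [-0.69240228  0.26704284 -0.46185924] 0.1747381492108727 [[-0.949  0.315 -0.   ]
 [ 0.315  0.949 -0.   ]
 [ 0.    -0.    -1.   ]]
ear 1998 ((499.56353759765625, 70.85470581054688), (70.14488983154297, 52.86871337890625), 89.62112426757812) [472.93842   35.928585] [526.1323  105.96093] 88.142308273185
(np.float64(273.2785079638294), np.float64(229.87935151865742))
[ 248  204   51   51 1502] [267.72370173 233.25965379] [492.1  66.6  88. ]
110 0 
116 5 [448.1  71.2 117.8]
122 11 [446.8  70.7 122.3]
128 31 [446.9  70.9 128.6]
134 42 [446.9  70.8 133.8]
140 47 [447.   71.  140.1]
146 46 [446.8  71.1 146.1]
152 51 [446.8  70.6 152. ]
158 57 [447.   70.9 157.8]
crop origin 173 154
```

View pics/j.png

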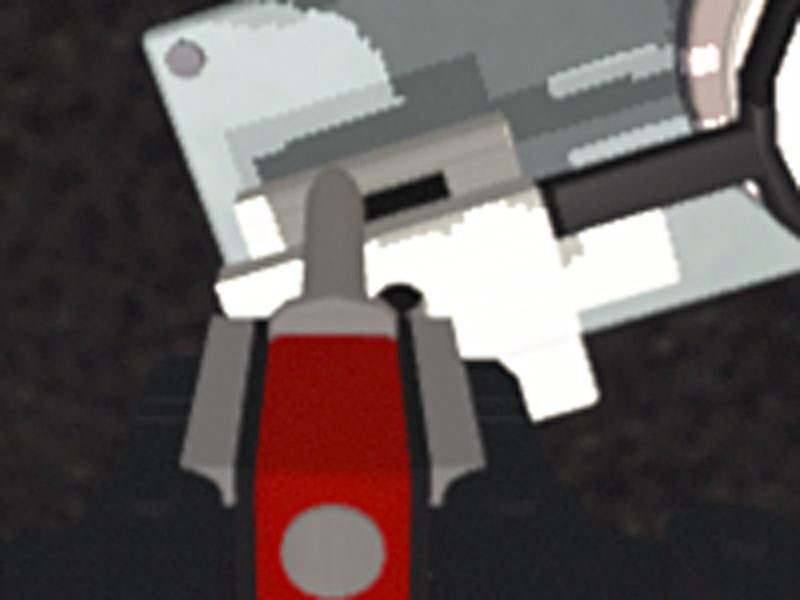

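The picture shows the hole in the upper ear at crop (403,300), i.e. full (274,229.5), partly behind the right finger. That matches the position (490.6, 71.7) I computed from the top, scene and wrist cameras. I move over it, then descend gently.

{"name": "step_arm", "arguments": {
  "plan": "-1.5 0.6 0 0 0;-3 1.1 0 0 0;-3.75 1.4 0 0 0;-3.75 1.4 0 0 0;-3.75 1.4 0 0 0;-3.75 1.4 0 0 0;-3.75 1.4 1.2 0 0;-3.75 1.4 2.4 0 0;-3.75 1.4 2.4 0 0"
}}

```text
time_s: 10.0
eef_pos: [489.2, 72.9, 130.5]
ee_rot: [-0.002, 0.159, 0.987, -0.0]
force: [0.2, 0.2, 0.2]
grip_width: 0.18
```

{"name": "step_arm", "arguments": {
  "plan": "0 0 0.15 0 0;0 0 0.3 0 0;0 0 0.45 0 0;0 0 0.6 0 0;0 0 0.6 0 0;0 0 0.6 0 0"
}}

```text
time_s: 10.6
eef_pos: [490.6, 72.8, 126.7]
ee_rot: [0.0, 0.159, 0.987, 0.0]
force: [-0.3, 0.5, -0.7]
grip_width: 0.179
```

{"name": "step_arm", "arguments": {
  "plan": "0 0 0.15 0 0;0 0 0.3 0 0;0 0 0.45 0 0;0 0 0.6 0 0;0 0 0.6 0 0;0 0 0.6 0 0"
}}

```text
time_s: 11.2
eef_pos: [490.5, 72.8, 120.6]
ee_rot: [-0.0, 0.159, 0.987, 0.0]
force: [0.1, -0.0, -0.5]
grip_width: 0.179
```

The tip is inside the hole with no force. I continue through the upper ear.

{"name": "step_arm", "arguments": {
  "plan": "0 0 0.15 0 0;0 0 0.3 0 0;0 0 0.45 0 0;0 0 0.6 0 0;0 0 0.75 0 0;0 0 0.9 0 0;0 0 0.9 0 0;0 0 0.9 0 0"
}}

```text
time_s: 12.0
eef_pos: [490.5, 72.7, 111.6]
ee_rot: [-0.0, 0.159, 0.987, -0.0]
force: [0.2, -1.0, -1.4]
grip_width: 0.178
```

{"name": "step_arm", "arguments": {
  "plan": "0 -0.05 0.1 0 0;0 -0.05 0.25 0 0;0 -0.05 0.4 0 0;0 -0.05 0.55 0 0;0 -0.05 0.7 0 0;0 -0.05 0.7 0 0;0 -0.05 0.7 0 0"
}}

```text
time_s: 12.7
eef_pos: [490.4, 72.3, 104.6]
ee_rot: [-0.0, 0.159, 0.987, 0.0]
force: [-0.4, 0.9, -0.5]
grip_width: 0.18
```

{"name": "step_arm", "arguments": {
  "plan": "0 0 0.1 0 0;0 0 0.2 0 0;0 0 0.3 0 0;0 0 0.4 0 0;0 0 0.5 0 0;0 0 0.5 0 0;0 0 0.5 0 0"
}}

```text
time_s: 13.4
eef_pos: [490.4, 72.3, 99.7]
ee_rot: [-0.0, 0.159, 0.987, -0.0]
force: [-0.5, -0.2, -0.3]
grip_width: 0.183
```

{"name": "step_arm", "arguments": {
  "plan": "0 0 0.1 0 0;0 0 0.2 0 0;0 0 0.3 0 0;0 0 0.4 0 0;0 0 0.5 0 0;0 0 0.6 0 0;0 0 0.7 0 0;0 0 0.7 0 0;0 0 0.7 0 0"
}}

```text
time_s: 14.3
eef_pos: [490.4, 72.4, 92.6]
ee_rot: [-0.0, 0.159, 0.987, 0.0]
force: [0.9, 2.5, -1.9]
grip_width: 0.174
```

The eye gave way with about 2–3 N sideways. I go on towards the lower ear.

{"name": "step_arm", "arguments": {
  "plan": "0 0 0.1 0 0;0 0 0.25 0 0;0 0 0.4 0 0;0 0 0.55 0 0;0 0 0.7 0 0;0 0 0.85 0 0;0 0 1 0 0;0 0 1 0 0;0 0 1 0 0"
}}

```text
time_s: 15.2
eef_pos: [490.3, 72.4, 82.5]
ee_rot: [-0.0, 0.159, 0.987, 0.0]
force: [1.8, 3.8, -1.6]
grip_width: 0.174
```

{"name": "step_arm", "arguments": {
  "plan": "0 0 0.1 0 0;0 0 0.2 0 0;0 0 0.3 0 0;0 0 0.4 0 0;0 0 0.5 0 0;0 0 0.6 0 0;0 0 0.7 0 0;0 0 0.7 0 0;0 0 0.7 0 0"
}}

```text
time_s: 16.1
eef_pos: [490.4, 72.4, 75.6]
ee_rot: [0.0, 0.159, 0.987, 0.0]
force: [0.8, 4.8, 0.2]
grip_width: 0.181
```

{"name": "step_arm", "arguments": {
  "plan": "0 0 0.15 0 0;0 0 0.3 0 0;0 0 0.45 0 0;0 0 0.6 0 0;0 0 0.75 0 0;0 0 0.9 0 0;0 0 1.05 0 0;0 0 1.2 0 0;0 0 1.2 0 0;0 0 1.2 0 0"
}}

```text
time_s: 17.1
eef_pos: [490.4, 72.4, 63.6]
ee_rot: [0.0, 0.159, 0.987, 0.0]
force: [1.9, 5.3, 0.7]
grip_width: 0.182
```

{"name": "step_arm", "arguments": {
  "plan": "0 0 0.1 0 0;0 0 0.2 0 0;0 0 0.3 0 0;0 0 0.4 0 0;0 0 0.5 0 0;0 0 0.6 0 0;0 0 0.65 0 0;0 0 0.65 0 0;0 0 0.65 0 0"
}}

```text
time_s: 18.0
eef_pos: [490.5, 72.4, 57.2]
ee_rot: [0.0, 0.159, 0.987, 0.0]
force: [0.1, 5.4, 2.0]
grip_width: 0.183
```

{"name": "step_arm", "arguments": {
  "plan": "0 0 0.05 0 0;0 0 0.1 0 0;0 0 0.15 0 0;0 0 0.2 0 0;0 0 0.25 0 0;0 0 0.25 0 0;0 0 0.25 0 0"
}}

```text
time_s: 18.7
eef_pos: [490.5, 72.4, 54.8]
ee_rot: [0.0, 0.159, 0.987, 0.0]
force: [1.0, 5.8, 2.8]
grip_width: 0.178
```

{"name": "step_arm", "arguments": {
  "plan": "0 0 0.03 0 0;0 0 0.06 0 0;0 0 0.1 0 0;0 0 0.1 0 0;0 0 0.1 0 0"
}}

```text
time_s: 19.2
eef_pos: [490.5, 72.4, 54.3]
ee_rot: [0.0, 0.159, 0.987, 0.0]
force: [-0.7, 6.3, 8.2]
grip_width: 0.176
```

The collar makes contact at 54.3, as expected. I press slightly more to confirm it is seated.

{"name": "step_arm", "arguments": {
  "plan": "0 0 0.04 0 0;0 0 0.08 0 0;0 0 0.08 0 0;0 0 0.08 0 0"
}}

```text
time_s: 19.6
eef_pos: [490.6, 72.4, 54.3]
ee_rot: [0.001, 0.159, 0.987, 0.0]
force: [-4.2, 5.7, 16.4]
grip_width: 0.18
```

Run:
```python
from h import *
print(pose()[2]["force"],pose()[0])
for n in ("scene","top"):
    im,d=cams.capture(n);W=cloud(n,d)
    if n=="scene": a=im
save("k.png",cv2.resize(a[130:230,140:260],(720,600),interpolation=cv2.INTER_CUBIC))
```

```text
[-4.24222168  5.74862112 16.44138787] [490.63604153  72.43218517  54.26738815]
```

View pics/k.png

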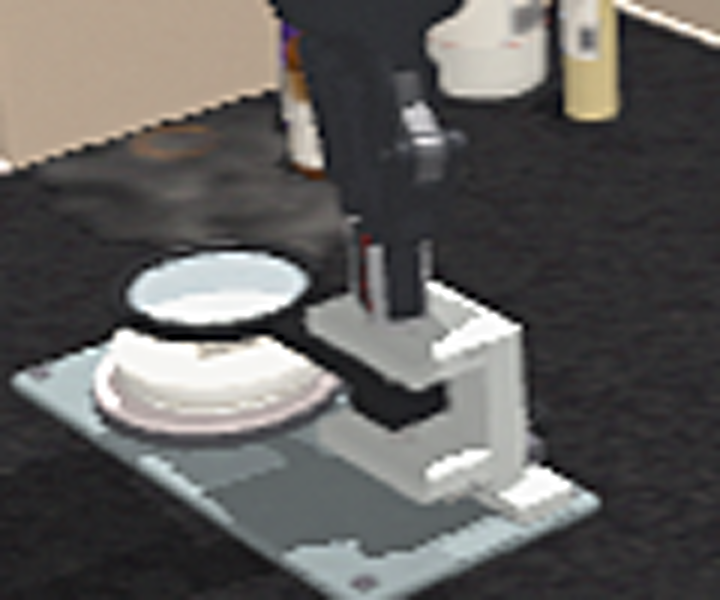

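The picture shows the fingers down on the ear at (400,310), with stand, dish and lens in place. The height stayed at 54.3 under 16 N, so the collar is home. I relax the pressure, open and back off.

{"name": "step_arm", "arguments": {
  "plan": "0 0 -0.1 0 0;0 0 -0.1 0 0;0 0 -0.1 0 20;0 0 -0.1 0 25;0 0 -0.1 0 35;0 0 -0.1 0 50;0 0 -0.1 0 50;0 0 -0.1 0 50"
}}

```text
time_s: 20.5
eef_pos: [490.2, 72.2, 53.7]
ee_rot: [-0.0, 0.159, 0.987, -0.0]
force: [0.7, 0.7, 0.2]
grip_width: 0.501
```

{"name": "step_arm", "arguments": {
  "plan": "0 0 -0.5 0 50;0 0 -1.5 0 50;0 0 -3 0 50;0 0 -5 0 50;0 0 -8 0 50;0 0 -11 0 50;6 0 -11 0 50;6 0 -11 0 50;6 0 -11 0 50;6 0 -11 0 50"
}}

```text
time_s: 21.5
eef_pos: [434.2, 90.9, 164.3]
ee_rot: [0.001, 0.159, 0.987, 0.0]
force: [-0.0, -0.3, -0.4]
grip_width: 0.497
```

Run:
```python
from h import *
p,R,s=pose();print(p,s["force"],s["grip_width"])
out=[]
for n in("wrist","scene"):
    im,d=cams.capture(n);W=cloud(n,d);i=im.astype(int)
    red=(i[...,0]>110)&(i[...,1]<80)&(i[...,2]<90)&(abs(W[...,1]-72)<30)&(abs(W[...,0]-490)<30);print(n,red.sum(),np.nanpercentile(W[red],[2,50,98],axis=0).round(1) if red.any() else "")
    m=(abs(W[...,1]-72)<12)&(abs(W[...,0]-490)<12)&(W[...,2]>116);print("top z",np.median(W[m],0),np.percentile(W[m][:,2],90))
    out.append(im)
u,v=map(int,proj("wrist",[490,72,100]));print(u,v);u=min(max(u,90),422);v=min(max(v,90),294)
save("l.png",np.hstack([cv2.resize(out[0][v-90:v+90,u-90:u+90],(390,400)),cv2.resize(out[1][150:235,140:240],(400,400))]))
for n,t in(("scene","dish"),("scene","counter"),("scene","marker")):
    for r in spotter.regions_of(n,t)[:1]: print(t,r["extent"])
```

```text
[434.18829368  90.90585725 164.34340871] [-0.0113687  -0.30727759 -0.44803743] 0.49746793492677693
wrist 476 [[481.1  65.4  95.8]
 [484.1  74.3 118.4]
 [496.9  80.9 126.6]]
top z [487.5645303   72.7161355  125.57955811] 126.90311687068017
scene 97 [[480.7  62.1  94.1]
 [487.5  67.  111.1]
 [494.9  76.  127. ]]
top z [487.47764335  68.3663006  123.52903884] 127.54242775878636
256 255
dish [176.1, 192.2, 33.1, 12.0]
counter [285.1, 179.2, 15.9, 12.7]
marker [306.6, 213.4, 44.2, 20.7]
```

View pics/l.png

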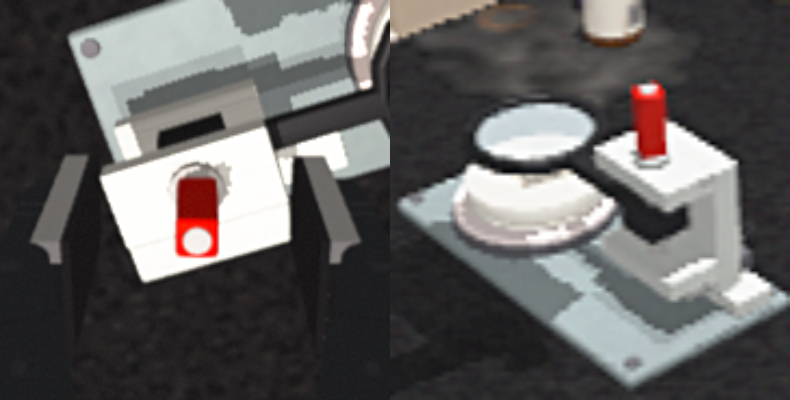

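The red-knobbed pin stands upright with its collar flat on the ear (right panel 648,155). Its knob top is at z ≈ 126, as expected when home. Dish, counter and marker are unmoved. I hand the job in.

```bash
python3 -c "
from h import *
print(pose()[2]['time_s'],workorder.finish_job())"
```

```text
the job is handed in; nothing more can be done
21.75 None
```

The pivot pin is fitted. I took the red-knobbed pin from the blue block and threaded it straight down through the upper ear, the eye and the lower ear until its collar sat home. I then let go, backed the arm off and handed in the job at 21.75 s.

**Last checks:**
- **Seating:** under a 16 N press the height stayed at 54.3 mm. After release the knob top read about 126 mm on the wrist camera and about 127 mm on the scene camera; 126 mm is expected when fully home. The pin stands upright in the pictures.
- **Forces:** readings at the end of each move showed at most about 6 N sideways and 16 N upward, the upward one during the final seating press.
- **Other things:** the dish, counter and marker show within 1–2 pixels of where they started in the scene camera.

**What disagreed:** the real fingertips were about 42 mm above the reported TCP. My first grip therefore closed on air just above the knob, without contact. I measured the offset with both cameras, corrected for it and gripped again.

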